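# Switch on the bench supply with its key

### The job

Switch on the bench supply: take the key out of its block, put it fully home in the slot of the key switch on the grey box, and turn it clockwise as far as it goes. Leave the key in the switch, turned on, then push the start plunger beside it right down and let it come up again. Do not disturb the bottle, beaker and vial behind.

Things in the scene. Friction and masses are not known exactly. Their poses are not given: they have to be found in the camera images.
- key_bow (a point): Centre of the bow (grip) of the steel key, which stands upright in the key block, bow up. The bow is a flat rectangular plate with a small window: 32 mm along the point's x, 10 mm thick along y, 30 mm high along z (15 mm below to 15 mm above this point). Key 50 g; it looks and works the same turned half round about z.
- key: The same key; origin on its axis at the underside of the round collar (18 mm across, 5 mm high, just under the bow), 20 mm below the bow's centre. Below the collar the flat blade: 14 mm along x, 5 mm thick along y, 20 mm long, stepped narrower over its last 4 mm.
- key_block: White plastic block 60 x 80 x 30 mm (x, y, z), fixed to the worktop; origin at the centre of its underside. A slot 16 x 7 mm (long way along its x) goes down through its middle; the key stands in it loosely with its collar on the block's top.
- switch_slot (a point): Centre of the mouth of the key slot, in the top of the switch's rotor, 64 mm above the worktop; turns with the rotor. Slot 16 mm along the point's x, 7 mm along y, 24 mm deep; z up. A bezel with a 29 mm opening stands 2 mm proud round it. Key fully home: collar on the rotor's face, so the bow's centre is 20 mm above this point, x along x (or half a turn round).
- supply_box: Grey box 90 x 160 x 40 mm (x, y, z), fixed to the worktop, origin at the centre of its underside. On top the key switch, a steel turret 48 mm across and 26 mm high, at the box's y = +40 mm, and the start plunger at y = -40 mm. It may stand left or right, the key block on the other side.
- key_switch (a joint): Angle of the rotor of the key switch: 0 off (start), grows clockwise seen from above, to the stop at 1.2 rad (on). It stays where it is left, with light friction (0.03 N m). The loose fit of the blade lets the key turn about 0.15 rad in the slot before it takes the rotor along.
- start_plunger_top (a point): Centre of the top of the start plunger, a round grey push button 28 mm across on a black base on the same grey box, 80 mm to the side of the key switch (towards the box's -y). It goes straight down.
- start_plunger (a joint): How far the start plunger is pressed: 0 up, 0.008 m fully down against its stop. A spring (6 N when fully down) brings it up again.
- brown_bottle_mid (a point): Bystander: middle of a small brown bottle with a black cap, 44 mm across, 95 mm high, standing behind the work.
- glass_beaker_mid (a point): Bystander: middle of a clear beaker 44 mm across, 56 mm high.
- capped_vial_mid (a point): Bystander: middle of a small clear vial with a white cap, 25 mm across, 57 mm high.
Not all that is in view belongs to the job. Leave any orange or yellow look-alike of the key alone.

How it is judged:
By the outcome, as a careful person would: the job done as asked, in the order asked, and still so for the second after the job is handed in, with the robot touching nothing.
It also fails if it takes over 53 s, if anything falls off the work surface, if the arm or the gripper's body presses on something with over 40 N, if the wrist force passes 120 N, or if a joint passes its speed limit or range.

### The arm

A 6-joint arm with a two-finger parallel gripper is mounted at the origin on a cart in front of the work surface, level with it; the furniture and walls round the work are solid. World frame = base frame: x ahead of the robot, y to its left, z up, the work surface at z = 0. Lengths are in m, angles in degrees, forces in N, time in s.
With the tool pointing down it reaches from about 0.3 to 0.75 m from the base axis. Payload 8.5 kg.
Tool frame: the origin (TCP) lies on the centre line of the jaws, within the pads' length; the fingertips stand 11 mm ahead of it and the grasp point (between the pads) lies 8 mm behind it; x points along the fingers, y is the direction in which the jaws open and shut, and the axes are right-handed (so a half turn about x gives the same grasp; the last joint's range is limited). The gripper opens to 85 mm and grips with 20 to 120 N. Pads are 22 mm wide; open, the fingers measure 114 mm over their backs; the gripper's body (76 mm by 85 mm) begins 54 mm behind the grasp point. The pads swing forward as they close: fully open they stand 13 mm farther back than shut.
Start: joints at [-79.085, 21.807, 74.336, -0, 83.858, -12.336], TCP at [0.217, -0.505, 0.242] pointing down, gripper open.
Joint ranges: [-178.18, 178.18], [-50.72, 133.34], [12.68, 142.11], [-81.47, 261.47], [9.98, 163.14], [-165.26, 165.26]. Speed limits (degrees/s): [136.94, 136.94, 180, 180, 180, 180].

### API

Orientations are given as a 3x3 rotation matrix whose columns are the frame's x, y, z axes.
In Python, from rig import env gives the robot as it stands.
- The arm moves only by the tool carry_out, never from a script. Its argument "motion" is a list that holds one entry, the list of rows, each a list of 7 numbers: the shift along the tool's x, y, z in cm, then the turn, a rotation vector about the tool's x, y, z in rad, then the finger opening in cm, from 0 to 8.54. A call has 1 to 5 rows; each row is the pose to reach, as a shift and turn from the pose commanded when the call began, along the tool's axes at that moment; what a row does not reach only later rows make up. A row lasts 1/12 s, in which the tool goes at most 41.7 mm and 7.16 degrees, less where a joint would pass 70% of its speed; a pose out of reach is approached as far as the arm can. A call with a gripper value outside its range is refused whole. The fingers move at their own pace and stop on an object; "grip_force" is the grip in N (left out, the last holds). Time passes only in rows, so rows that repeat a pose let the fingers close. It gives the time, the measured TCP pose, the force and the opening at its end, in the units of the state.
- env.observe(): the state, without advancing time (a new reading comes with each control period).
- env.get_image(name): name is "scene" or "top" or "wrist"; returns a dict with "image" (384x512x3 uint8, red, green, blue), "fov_y" (degrees; the focal length in pixels is half the picture's height over the tangent of half this angle, whatever the lens; pixels are square), "cx", "cy" (the principal point, pixels), "R" (3x3) and "t" (3): a world point X has camera coordinates R X + t. Camera axes: x right, y down, z forward; pixel columns grow to the right and rows downward; lengths in m; the calibration is good to about 2 mm. A picture is of the moment at which its call begins. There is no depth.
- env.close_job(): hands the job in, once; it reports no verdict.
The state is a dict: "time_s": time; "q": joint angles; "qvel": joint speeds; "joint_efforts": joint torques, N m; "position": TCP position; "tool_rot": TCP orientation; "ft_force": force on the tool from outside, world axes, zero at the start; "wrist_torque": the same for the moment, N m; "grip_width": finger opening in m.
Only numpy, scipy, OpenCV 4.12 (cv2) and the standard library are available. Lean on these libraries where they do the work, as an engineer would, in place of code of your own. Each camera call takes 0.05 s, during which the arm holds its last target. There are 200 camera calls.

## Working session

There is one attempt and no reset: what is moved stays moved. The work goes in short steps, Python scripts to look and compute and a tool call to move; the robot and the scene stay as the last step left them, time stands still between calls to the robot, and variables do not carry over. Pictures are saved under pics/ and viewed, on a budget of 10 in all, crops included, one or two more only if the job needs it, and the job is handed in when it is done.

Besides the shell and the picture viewer there is one more tool, called after "Emit:" as a command line: name --argument value ..., lists and objects as JSON in quotes. carry_out: Moves the arm, as the interface text tells. Its arguments: {"type":"object","properties":{"motion":{"type":"array","items":{"type":"array","items":{"type":"array","items":{"type":"number"}}}},"grip_force":{"type":"number"}},"required":["motion"]}

```bash
ls; mkdir -p pics; cat > h.py <<'E'
import numpy as np, cv2
from rig import env
def snap(n,f):
    d=env.get_image(n); cv2.imwrite(f'pics/{f}.png',d['image'][:,:,::-1]); np.savez(f'pics/{f}.npz',**d); return d
def load(f): return dict(np.load(f'pics/{f}.npz'))
def ray(d,u,v):
    f=d['image'].shape[0]/2/np.tan(np.radians(float(d['fov_y']))/2)
    R=d['R'];c=-R.T@d['t'];r=R.T@np.array([(u-d['cx'])/f,(v-d['cy'])/f,1]);return c,r/np.linalg.norm(r)
def onz(d,u,v,z):
    c,r=ray(d,u,v);return c+r*(z-c[2])/r[2]
def tri(*obs):
    A=0;b=0
    for d,u,v in obs:
        c,r=ray(d,u,v);P=np.eye(3)-np.outer(r,r);A=A+P;b=b+P@c
    return np.linalg.solve(A,b)
def proj(d,X):
    f=d['image'].shape[0]/2/np.tan(np.radians(float(d['fov_y']))/2)
    p=d['R']@np.array(X)+d['t'];return p[:2]/p[2]*f+[d['cx'],d['cy']]
E
python3 - <<'E'
from h import *
for n in('scene','top'):
    d=snap(n,n+'0'); print(n,d['fov_y'],-d['R'].T@d['t'],d['R'][2])
a=[cv2.imread(f'pics/{n}0.png') for n in('scene','top')]
cv2.imwrite('pics/both.png',np.hstack([cv2.resize(x,(400,300)) for x in a]))
print(env.observe())
E
```

```text
pics
scene 42.762991094136574 [-0.02520424  0.48329926  0.64891835] [ 0.64766001 -0.50568183 -0.56993193]
top 42.27759633299813 [ 0.53970479 -0.01033873  1.24860514] [ 0.08400233  0.00209222 -0.99646336]
{'time_s': 0.1, 'q': array([-7.90864406e+01,  2.18392414e+01,  7.43803046e+01,  1.05274820e-03,
        8.38599598e+01, -1.23338100e+01]), 'qvel': array([ 0.02978618, -0.03852944, -0.13969739,  0.04940235, -0.09008181,
        0.04453442]), 'joint_efforts': array([ 3.50913768e-03, -4.49223554e+01, -2.31654614e+01, -2.24422661e-04,
        3.71601811e-03, -6.14248705e-06]), 'position': array([ 0.21705544, -0.5050777 ,  0.24175436]), 'tool_rot': array([[-2.44780183e-04,  3.94699688e-01, -9.18810152e-01],
       [ 1.36599886e-03, -9.18809191e-01, -3.94699639e-01],
       [-9.99999037e-01, -1.35170827e-03, -3.14253044e-04]]), 'ft_force': array([ 0.43879689, -0.16141684, -0.89392115]), 'wrist_torque': array([-0.0371588 ,  0.0046246 , -0.02650932]), 'grip_width': 0.08545125991189248}
```

View pics/top0.png

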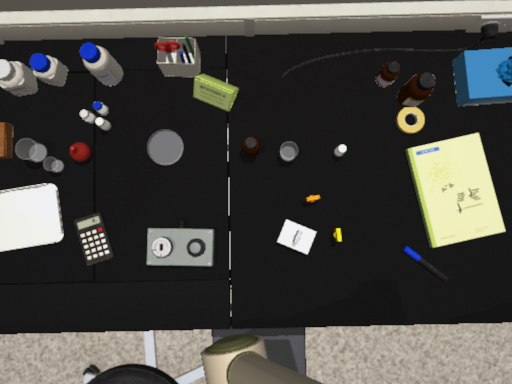

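View pics/scene0.png

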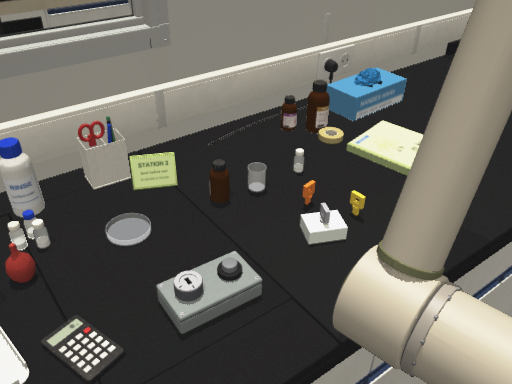

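The candidates for the key are the steel one in the white block (top 297,237; scene 325,213), the orange look-alike (top 313,198; scene 309,192) and the yellow one (top 338,235; scene 357,203). I choose the steel key in the white block. The grey box is at top (180,247), with the switch at (162,247) and the plunger at (196,247).

```bash
python3 - <<'E'
from h import *
t,s=load('top0'),load('scene0')
def crop(d,u,v,w,h,W,H): return cv2.resize(d['image'][v:v+h,u:u+w,::-1],(W,H),interpolation=cv2.INTER_CUBIC)
a=np.hstack([crop(t,270,210,60,45,400,300),crop(s,290,195,64,48,400,300)])
b=np.hstack([crop(t,140,219,80,60,400,300),crop(s,150,245,120,90,400,300)])
cv2.imwrite('pics/crop1.png',np.vstack([a,b]))
print('bow',tri((t,297,236),(s,325,213)),'switch',tri((t,162,247),(s,188,282)),'pl',tri((t,196,247),(s,230,263)))
def blob(d,m,n):
    c=max(cv2.findContours(m.astype(np.uint8),0,1)[0],key=cv2.contourArea);r=cv2.minAreaRect(c);print(n,r,cv2.contourArea(c));return r
im=t['image'].astype(int);yy,xx=np.mgrid[:384,:512]
m=(im.min(2)>150)&(xx>265)&(xx<330)&(yy>210)&(yy<260)
r=blob(t,m,'block')
for p in cv2.boxPoints(r): print(onz(t,*p,.03))
m=(im.min(2)>60)&(xx>135)&(xx<225)&(yy>222)&(yy<272)
r=blob(t,m,'box')
for p in cv2.boxPoints(r): print(onz(t,*p,.04))
E
```

```text
bow [ 0.51487081 -0.10446567  0.04755557] switch [0.49731216 0.21972116 0.05962302] pl [0.49522596 0.13839108 0.05905249]
block ((296.5148010253906, 236.46449279785156), (33.46154022216797, 25.076923370361328), 22.61986541748047) 786.5
[ 0.50264114 -0.05424191  0.03      ]
[ 0.55843271 -0.07928674  0.03      ]
[ 0.52540312 -0.15383381  0.03      ]
[ 0.46987112 -0.12856564  0.03      ]
box ((179.6053466796875, 246.60011291503906), (66.9000473022461, 37.92252731323242), 1.023030161857605) 2431.5
[0.4538977  0.26200091 0.04      ]
[0.54499977 0.26003452 0.04      ]
[0.53851517 0.09770113 0.04      ]
[0.44752063 0.10069544 0.04      ]
```

View pics/crop1.png

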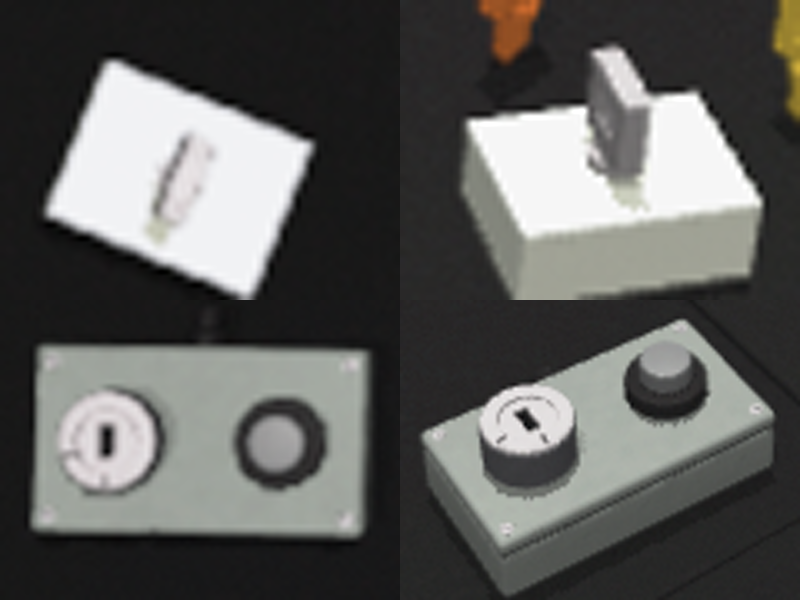

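The crop confirms the grey steel bow standing along the block's short axis (yaw about -24°). The switch slot runs roughly along world x. Moving to above the key now.

Emit:
carry_out --motion '[[[0,-25.1,-43.1,-2.32,0,0,8.5],[0,-25.1,-43.1,-2.32,0,0,8.5],[0,-25.1,-43.1,-2.32,0,0,8.5],[0,-25.1,-43.1,-2.32,0,0,8.5],[0,-25.1,-43.1,-2.32,0,0,8.5]]]'

```text
time_s: 0.52
position: [0.3417, -0.3361, 0.2421]
tool_rot: [[-0.0, 0.861, -0.509], [0.001, -0.509, -0.861], [-1.0, -0.0, -0.0]]
ft_force: [2.1, -1.1, 1.4]
grip_width: 0.085
```

```bash
cat >> h.py <<'E'
from scipy.spatial.transform import Rotation as Ro
def Rt(phi):
    c,s=np.cos(np.radians(phi)),np.sin(np.radians(phi)); y=np.array([c,s,0]);x=np.array([0,0,-1.]);return np.column_stack([x,y,np.cross(x,y)])
def go(p,phi):
    o=env.observe();R=o['tool_rot']
    print('t',o['time_s'],'pos',o['position'].round(4),'phi',np.degrees(np.arctan2(R[1,1],R[0,1])).round(2),'F',o['ft_force'].round(1),'w',round(o['grip_width'],4),'q',o['q'].round(1))
    print('d cm',(100*R.T@(np.array(p)-o['position'])).round(2),'rot',Ro.from_matrix(R.T@Rt(phi)).as_rotvec().round(3))
E
python3 -c "
from h import *
go([.514,-.104,.24],66)"
```

```text
t 0.5167 pos [ 0.3417 -0.3361  0.2421] phi -30.62 F [ 2.1 -1.1  1.4] w 0.085 q [-58.7  14.7  85.    0.   80.3 -28.1]
d cm [  0.22   3.   -28.75] rot [-1.686e+00 -1.000e-03  0.000e+00]
```

Emit:
carry_out --motion '[[[0,3,-28.8,-1.686,0,0,8.5],[0,3,-28.8,-1.686,0,0,8.5],[0,3,-28.8,-1.686,0,0,8.5],[0,3,-28.8,-1.686,0,0,8.5],[0,3,-28.8,-1.686,0,0,8.5]]]'

```text
time_s: 0.93
position: [0.4669, -0.1693, 0.2422]
tool_rot: [[-0.0, 0.996, 0.091], [0.0, 0.091, -0.996], [-1.0, -0.0, -0.0]]
ft_force: [1.0, -0.2, 0.5]
grip_width: 0.0849
```

```bash
python3 -c "
from h import *
go([.514,-.104,.24],66)"
```

```text
t 0.9333 pos [ 0.4669 -0.1693  0.2422] phi 5.22 F [ 1.  -0.2  0.5] w 0.0849 q [-33.6  16.5  82.5  -0.   81.  -38.8]
d cm [ 0.22  5.28 -6.07] rot [-1.061 -0.     0.   ]
```

Emit:
carry_out --motion '[[[0,5.28,-6.07,-1.061,0,0,8.5],[0,5.28,-6.07,-1.061,0,0,8.5],[0,5.28,-6.07,-1.061,0,0,8.5],[0,5.28,-6.07,-1.061,0,0,8.5],[0,5.28,-6.07,-1.061,0,0,8.5]]]'

```text
time_s: 1.35
position: [0.5138, -0.1054, 0.2418]
tool_rot: [[-0.001, 0.753, 0.658], [0.0, 0.658, -0.753], [-1.0, -0.001, -0.001]]
ft_force: [-0.4, 0.2, -0.1]
grip_width: 0.0848
```

```bash
python3 -c "
from h import *
go([.514,-.104,.24],66)"
```

```text
t 1.35 pos [ 0.5138 -0.1054  0.2418] phi 41.14 F [-0.4  0.2 -0.1] w 0.0848 q [-24.5  19.3  78.3  -0.   82.4 -65.7]
d cm [ 0.18  0.11 -0.09] rot [-0.434 -0.001  0.   ]
```

Emit:
carry_out --motion '[[[0,0,0,-0.434,0,0,8.5],[0,0,0,-0.434,0,0,8.5],[0,0,0,-0.434,0,0,8.5],[0,0,0,-0.434,0,0,8.5],[0,0,0,-0.434,0,0,8.5]]]'

```text
time_s: 1.77
position: [0.5135, -0.1063, 0.242]
tool_rot: [[-0.001, 0.412, 0.911], [0.0, 0.911, -0.412], [-1.0, -0.0, -0.001]]
ft_force: [0.2, -1.2, -0.1]
grip_width: 0.085
```

```bash
python3 -c "
from h import *
go([.514,-.104,.24],66)
d=snap('wrist','w1'); print(d['fov_y'],-d['R'].T@d['t'],d['R'][2]); print(proj(d,[.514,-.104,.05]))"
```

```text
t 1.7667 pos [ 0.5135 -0.1063  0.242 ] phi 65.66 F [ 0.2 -1.2 -0.1] w 0.085 q [-24.6  19.3  78.4  -0.   82.4 -90.3]
d cm [ 0.2   0.23 -0.05] rot [-0.006 -0.001  0.   ]
67.68396820342866 [ 0.43833956 -0.07210191  0.37440006] [ 0.29190024 -0.13211936 -0.94727964]
[253.30139636 166.23955059]
```

View pics/w1.png

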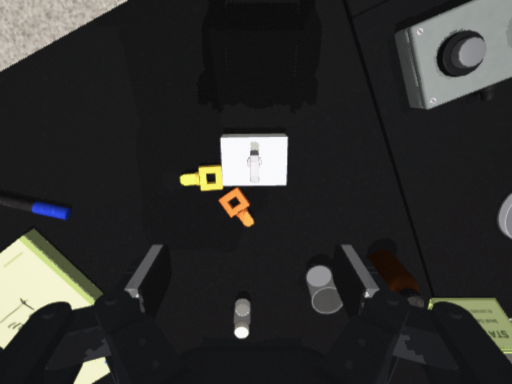

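The wrist view shows the white block at (254,160) with the steel key at (255,162). The yellow (205,178) and orange (237,205) look-alikes are clear of it. Descending partway for the closer measurement.

Emit:
carry_out --motion '[[[4,0.1,0,0,0,0,8.5],[8,0.2,0,0,0,0,8.5],[12,0.2,0,0,0,0,8.5],[12,0.2,0,0,0,0,8.5],[12,0.2,0,0,0,0,8.5]]]'

```text
time_s: 2.23
position: [0.5141, -0.1044, 0.1219]
tool_rot: [[-0.003, 0.415, 0.91], [0.001, 0.91, -0.415], [-1.0, 0.0, -0.003]]
ft_force: [0.4, -0.3, 1.4]
grip_width: 0.0849
```

```bash
python3 -c "
from h import *
go([.514,-.104,.048],66)
d=snap('wrist','w2'); u,v=proj(d,[.514,-.104,.05]).astype(int); print(u,v)
u0,v0=max(u-70,0),max(v-52,0); print(u0,v0)
a=cv2.resize(d['image'][v0:v0+105,u0:u0+140,::-1],(800,600),interpolation=cv2.INTER_CUBIC); cv2.imwrite('pics/w2c.png',a)
m=(d['image'].min(2)>130).astype(np.uint8); m=cv2.morphologyEx(m,3,np.ones((25,25)))
cs=[c for c in cv2.findContours(m,0,1)[0] if cv2.contourArea(c)>1500]
for c in cs:
  p=cv2.approxPolyDP(c,6,True)[:,0]; print(p.tolist())
  for q in p: print(onz(d,*q,.03).round(4))
"
```

```text
t 2.2333 pos [ 0.5141 -0.1044  0.1219] phi 65.46 F [ 0.4 -0.3  1.4] w 0.0849 q [-24.4  26.4  88.9   0.   64.9 -89.9]
d cm [7.39 0.03 0.  ] rot [-0.009 -0.003 -0.   ]
251 205
181 153
[[298, 154], [208, 154], [203, 199], [147, 215], [152, 249], [125, 289], [138, 297], [159, 232], [222, 230], [220, 258], [244, 266], [245, 232], [299, 228]]
[ 0.4967 -0.0556  0.03  ]
[ 0.4671 -0.1207  0.03  ]
[ 0.4993 -0.142   0.03  ]
[ 0.4924 -0.1923  0.03  ]
[ 0.5227 -0.2054  0.03  ]
[ 0.549  -0.2503  0.03  ]
[ 0.5618 -0.244   0.03  ]
[ 0.5107 -0.1912  0.03  ]
[ 0.5317 -0.1403  0.03  ]
[ 0.556  -0.1544  0.03  ]
[ 0.5725 -0.1383  0.03  ]
[ 0.5417 -0.123   0.03  ]
[ 0.5576 -0.0787  0.03  ]
```

View pics/w2c.png

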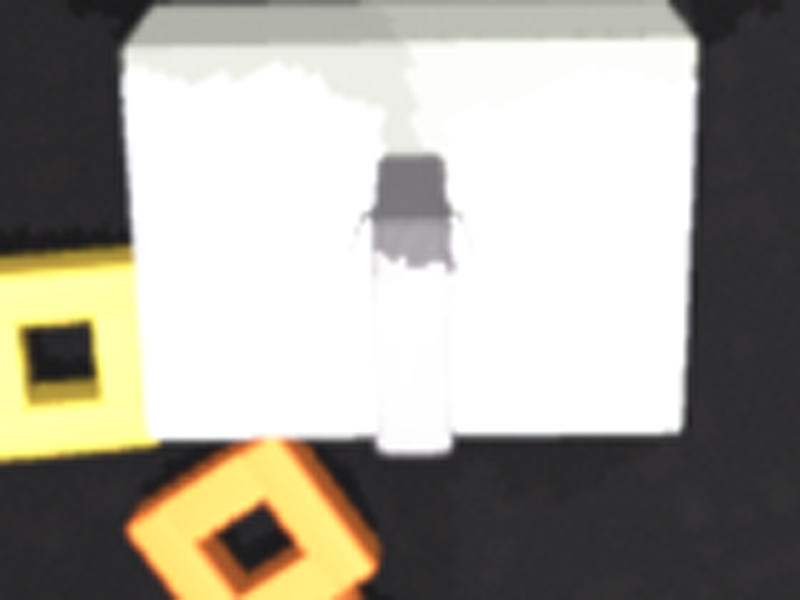

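The crop shows the block top and the bow's top face, with crop corners at about (373,215), (450,215), (378,453) and (451,453). Checking the height and size.

```bash
python3 -c "
from h import *
d=load('w2'); t=load('top0'); s=load('scene0')
k=140/800
f=lambda x,y:(181+x*k-.5+.5*k,153+y*k-.5+.5*k)
P=[onz(d,*f(*c),.065) for c in [(373,215),(450,215),(453,453),(377,453)]]
P=np.array(P);print(P.round(4));print('len',np.linalg.norm(P[3]-P[0]),np.linalg.norm(P[2]-P[1]),'w',np.linalg.norm(P[1]-P[0]),np.linalg.norm(P[2]-P[3]))
c=P.mean(0);a=P[2]+P[3]-P[0]-P[1];print('c',c,'yaw',np.degrees(np.arctan2(a[1],a[0])))
B=np.array([onz(d,*f(*c),.03) for c in [(122,48),(697,38),(683,433),(148,440)]]);print('blk',B.mean(0)); print(B.round(4))
# far-end & near-end heights, two views: top crop (400/60 scale, origin 270,210)
g=lambda x,y:(270+x*.15-.425,210+y*.15-.425)
print('far mid tri',tri((d,*f(415,453)),(t,*g(202,137))))
# scene crop: top near corner/ far end mid of bow
h=lambda x,y:(290+x*.16-.42,195+y*.16-.42)
print('near',tri((d,*f(411,215)),(s,*h(640,102))),'far',tri((d,*f(415,453)),(s,*h(603,50))))
"
```

```text
[[ 0.4966 -0.1005  0.065 ]
 [ 0.5005 -0.0919  0.065 ]
 [ 0.5302 -0.1047  0.065 ]
 [ 0.5261 -0.1136  0.065 ]]
len 0.03235628316107633 0.032360870296356745 w 0.009422877152275905 0.009778287312266595
c [ 0.51333155 -0.10270146  0.065     ] yaw -23.614285513334497
blk [ 0.51408052 -0.10302048  0.03      ]
[[ 0.4701 -0.1278  0.03  ]
 [ 0.5022 -0.0539  0.03  ]
 [ 0.5583 -0.078   0.03  ]
 [ 0.5257 -0.1524  0.03  ]]
far mid tri [ 0.52953181 -0.10988147  0.06202462]
near [ 0.42387733 -0.10515591  0.14115708] far [ 0.42956767 -0.10075403  0.16391548]
```

```bash
python3 -c "
from h import *
d=load('w2');s=load('scene0');k=140/800
f=lambda x,y:(181+x*k-.5+.5*k,153+y*k-.5+.5*k)
h=lambda x,y:(290+x*.16-.42,195+y*.16-.42)
print('near',tri((d,*f(411,215)),(s,*h(240,102))),'far',tri((d,*f(415,453)),(s,*h(203,50))))
go([.5133,-.1027,.048],66.4)"
```

```text
near [ 0.49819874 -0.09582696  0.06688884] far [ 0.5295696  -0.10960663  0.06245805]
t 2.2833 pos [ 0.5151 -0.1048  0.1237] phi 65.48 F [ 0.4 -0.1  0.7] w 0.0857 q [-24.4  26.3  88.7   0.   65.  -89.9]
d cm [ 7.57  0.12 -0.26] rot [-0.016  0.001 -0.   ]
```

Emit:
carry_out --motion '[[[2,0.1,-0.2,-0.016,0,0,8.5],[5,0.1,-0.2,-0.016,0,0,8.5],[7.2,0.1,-0.2,-0.016,0,0,8.5],[7.2,0.1,-0.2,-0.016,0,0,8.5],[7.2,0.1,-0.2,-0.016,0,0,8.5]]]'

```text
time_s: 2.7
position: [0.5141, -0.1032, 0.0522]
tool_rot: [[0.002, 0.4, 0.917], [-0.001, 0.917, -0.4], [-1.0, -0.0, 0.002]]
ft_force: [0.4, 0.0, 1.0]
grip_width: 0.085
```

```bash
python3 -c "
from h import *
go([.5133,-.1027,.048],66.4)"
```

```text
t 2.7 pos [ 0.5141 -0.1032  0.0522] phi 66.44 F [0.4 0.  1. ] w 0.085 q [-24.3  31.9  93.5   0.   54.5 -90.7]
d cm [ 0.42  0.02 -0.1 ] rot [0.001 0.002 0.   ]
```

Emit:
carry_out --motion '[[[0.35,0,-0.1,0,0,0,8.5],[0.35,0,-0.1,0,0,0,4],[0.35,0,-0.1,0,0,0,2],[0.35,0,-0.1,0,0,0,0],[0.35,0,-0.1,0,0,0,0]]]' --grip_force 40

```text
time_s: 3.12
position: [0.5124, -0.1025, 0.0475]
tool_rot: [[0.001, 0.399, 0.917], [-0.0, 0.917, -0.399], [-1.0, 0.0, 0.001]]
ft_force: [0.4, 0.2, -0.2]
grip_width: 0.0376
```

Emit:
carry_out --motion '[[[0,0,0,0,0,0,0],[0,0,0,0,0,0,0],[0,0,0,0,0,0,0],[0,0,0,0,0,0,0],[0,0,0,0,0,0,0]]]'

```text
time_s: 3.53
position: [0.5122, -0.1024, 0.047]
tool_rot: [[0.0, 0.399, 0.917], [-0.0, 0.917, -0.399], [-1.0, -0.0, 0.0]]
ft_force: [-1.4, -0.2, 4.3]
grip_width: 0.0092
```

Emit:
carry_out --motion '[[[-1,0,0,0,0,0,0],[-3,0,0,0,0,0,0],[-6,0,0,0,0,0,0],[-9,0,0,0,0,0,0],[-11,0,0,0,0,0,0]]]'

```text
time_s: 3.95
position: [0.5125, -0.1025, 0.1599]
tool_rot: [[0.003, 0.399, 0.917], [-0.001, 0.917, -0.399], [-1.0, 0.0, 0.003]]
ft_force: [0.4, -0.8, 0.4]
grip_width: 0.0094
```

```bash
python3 -c "
from h import *
t=load('top0');s=load('scene0')
go([.497,.22,.16],88)
h=lambda x,y:(150+(x-400)*.3-.35,245+(y-300)*.3-.35)
g=lambda x,y:(140+x*.2-.4,219+(y-300)*.2-.4)
for n,a,b in [('slot',(106,441),(527,419)),('pl',(275,444),(667,361))]:
  print(n,tri((t,*g(*a)),(s,*h(*b))),onz(t,*g(*a),.064))
"
```

```text
t 3.95 pos [ 0.5125 -0.1025  0.1599] phi 66.47 F [ 0.4 -0.8  0.4] w 0.0094 q [-24.3  23.5  86.5   0.   69.9 -90.8]
d cm [ -0.05  28.95 -14.3 ] rot [-0.376  0.003  0.001]
slot [0.49747082 0.22089326 0.06409974] [0.49746418 0.22090809 0.064     ]
pl [0.49394331 0.14074944 0.06154542] [0.4942883  0.14076712 0.064     ]
```

Emit:
carry_out --motion '[[[0,3,-1.5,-0.05,0,0,0],[0,6.5,-3.2,-0.1,0,0,0],[0,10,-5,-0.15,0,0,0],[0,13.5,-6.7,-0.2,0,0,0],[0,17,-8.4,-0.25,0,0,0]]]'

```text
time_s: 4.37
position: [0.5025, 0.0887, 0.1575]
tool_rot: [[0.0, 0.158, 0.987], [0.0, 0.987, -0.158], [-1.0, 0.0, 0.0]]
ft_force: [1.3, 0.2, -0.5]
grip_width: 0.0094
```

```bash
python3 -c "
from h import *
go([.4975,.2209,.16],88)"
```

```text
t 4.3667 pos [0.5025 0.0887 0.1575] phi 80.9 F [ 1.3  0.2 -0.5] w 0.0094 q [ -3.3  22.6  88.5   0.   68.9 -84.2]
d cm [-0.25 12.97 -2.58] rot [-0.124  0.    -0.   ]
```

Emit:
carry_out --motion '[[[0,3,-0.6,-0.04,0,0,0],[0,6.5,-1.3,-0.08,0,0,0],[0,10,-2,-0.12,0,0,0],[0,13,-2.6,-0.124,0,0,0],[0,13,-2.6,-0.124,0,0,0]]]'

```text
time_s: 4.78
position: [0.4973, 0.224, 0.1573]
tool_rot: [[0.0, 0.032, 0.999], [0.001, 0.999, -0.032], [-1.0, 0.001, 0.0]]
ft_force: [-0.4, 0.1, -0.4]
grip_width: 0.009
```

```bash
python3 -c "
from h import *
go([.4975,.2209,.16],88)
d=snap('wrist','w3'); u,v=proj(d,[.4975,.2209,.064]); print(u,v); print(proj(d,env.observe()['position']))
u0,v0=int(u)-72,int(v)-44; print(u0,v0)
cv2.imwrite('pics/w3c.png',cv2.resize(d['image'][v0:v0+108,u0:u0+144,::-1],(800,600),interpolation=cv2.INTER_CUBIC))"
```

```text
t 4.7833 pos [0.4973 0.224  0.1573] phi 88.17 F [-0.4  0.1 -0.4] w 0.009 q [ 11.8  25.7  83.    0.1  71.2 -76.4]
d cm [-0.27 -0.31  0.03] rot [ 0.003  0.    -0.001]
247.5205310280981 196.00914301126969
[247.1127656  256.57785817]
175 152
```

View pics/w3c.png

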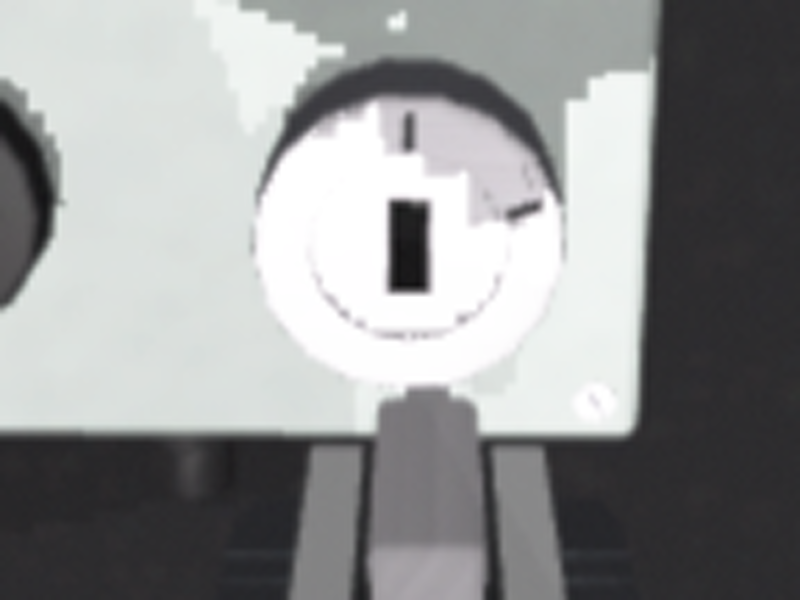

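The wrist crop shows the slot centre at crop (408,246), with corners (388–429, 200–292). The key's bow end face spans (378–478, 395) to (368–487, 545).

```bash
python3 -c "
from h import *
d=load('w3'); o=env.observe(); k=.18
f=lambda x,y:(175+x*k-.5+.5*k,152+y*k-.5+.5*k)
S=np.array([onz(d,*f(*c),.064) for c in [(388,200),(429,200),(428.5,293),(387.5,293)]])
a=S[2]+S[3]-S[0]-S[1]; print('slot',S.mean(0),'yaw',np.degrees(np.arctan2(a[1],a[0])),np.linalg.norm(a)/2,np.linalg.norm(S[1]-S[0]))
# bezel/turret circle
print('turret', onz(d,*f(409,240),.066))
z=.1573
for zz,l,r in[(z-.012,(378,397),(478,399)),(z+.018,(368,546),(487,546))]:
  L,Rr=onz(d,*f(*l),zz),onz(d,*f(*r),zz); print('key near edge',zz,L.round(4),Rr.round(4),'w',np.linalg.norm(L-Rr).round(4),'centre',((L+Rr)/2+.016*np.array([np.cos(np.radians(-1.8)),np.sin(np.radians(-1.8)),0])).round(4))
go([.4975,.2209,.16],88)"
```

```text
slot [0.49754549 0.22136366 0.064     ] yaw -2.278400683234265 0.014963952845404955 0.00613134952709649
turret [0.49570541 0.22155985 0.066     ]
key near edge 0.14529999999999998 [0.4835 0.2196 0.1453] [0.4841 0.2296 0.1453] w 0.01 centre [0.4998 0.2241 0.1453]
key near edge 0.17529999999999998 [0.4826 0.2197 0.1753] [0.4829 0.2294 0.1753] w 0.0097 centre [0.4987 0.2241 0.1753]
t 4.8333 pos [0.4975 0.2218 0.1571] phi 88.12 F [-0.5  0.3 -0.9] w 0.0094 q [ 11.6  25.7  83.1   0.   71.2 -76.6]
d cm [-0.29 -0.09 -0.  ] rot [ 0.002  0.    -0.   ]
```

Emit:
carry_out --motion '[[[1.5,-0.06,-0.15,0.006,0,0,0],[3,-0.06,-0.15,0.006,0,0,0],[4.3,-0.06,-0.15,0.006,0,0,0],[4.7,-0.06,-0.15,0.006,0,0,0],[4.7,-0.06,-0.15,0.006,0,0,0]]]'

```text
time_s: 5.25
position: [0.4964, 0.2181, 0.1093]
tool_rot: [[-0.002, 0.044, 0.999], [-0.001, 0.999, -0.044], [-1.0, -0.001, -0.002]]
ft_force: [0.7, -0.1, 0.8]
grip_width: 0.0089
```

```bash
python3 -c "
from h import *
go([.496,.2212,.081],87.8)
d=snap('wrist','w4'); u,v=proj(d,[.496,.2212,.075]); print(u,v)
go([.496,.2212,.081],87.8)
u0,v0=int(u)-72,int(v)-54; print(u0,v0)
cv2.imwrite('pics/w4c.png',cv2.resize(d['image'][v0:v0+108,u0:u0+144,::-1],(800,600),interpolation=cv2.INTER_CUBIC))"
```

```text
t 5.25 pos [0.4964 0.2181 0.1093] phi 87.49 F [ 0.7 -0.1  0.8] w 0.0089 q [ 11.2  28.8  87.   -0.   64.4 -76.3]
d cm [ 2.83  0.31 -0.05] rot [-0.005 -0.002  0.001]
256.10061928390525 226.51468592749103
t 5.3 pos [0.4968 0.2183 0.1101] phi 87.5 F [ 0.4 -0.5  0. ] w 0.0093 q [ 11.2  28.7  86.9  -0.   64.4 -76.3]
d cm [ 2.91  0.28 -0.09] rot [-0.005 -0.     0.   ]
184 172
```

View pics/w4c.png

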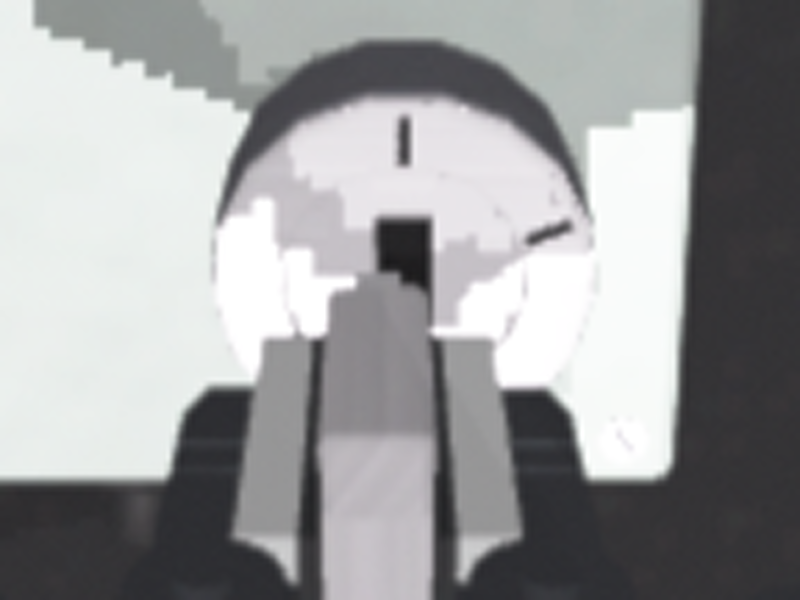

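The key hangs at crop x≈378 and the slot is at x≈404, so it is about 3 mm short in +y. That agrees with the TCP reading. I'll correct it and lower gently.

Emit:
carry_out --motion '[[[0,0.29,-0.07,-0.005,0,0,0],[0,0.29,-0.07,-0.005,0,0,0],[0.3,0.29,-0.07,-0.005,0,0,0],[0.3,0.29,-0.07,-0.005,0,0,0],[0.3,0.29,-0.07,-0.005,0,0,0]]]'

```text
time_s: 5.72
position: [0.496, 0.2219, 0.1069]
tool_rot: [[-0.0, 0.038, 0.999], [-0.0, 0.999, -0.038], [-1.0, -0.0, -0.0]]
ft_force: [-0.1, -0.8, -1.7]
grip_width: 0.0089
```

```bash
python3 -c "
from h import *
go([.496,.2212,.081],87.8)
d=snap('wrist','w5')
go([.496,.2212,.081],87.8)
u0,v0=184,172
cv2.imwrite('pics/w5c.png',cv2.resize(d['image'][v0:v0+108,u0:u0+144,::-1],(800,600),interpolation=cv2.INTER_CUBIC))"
```

```text
t 5.7167 pos [0.496  0.2219 0.1069] phi 87.84 F [-0.1 -0.8 -1.7] w 0.0089 q [ 11.6  29.   87.   -0.   64.  -76.2]
d cm [ 2.59 -0.07  0.  ] rot [ 0.001 -0.     0.   ]
t 5.7667 pos [0.4961 0.2219 0.1069] phi 87.84 F [-0.1 -0.8 -0.8] w 0.0097 q [ 11.6  29.   87.    0.   64.  -76.2]
d cm [ 2.59 -0.07 -0.  ] rot [ 0.001  0.    -0.   ]
```

View pics/w5c.png

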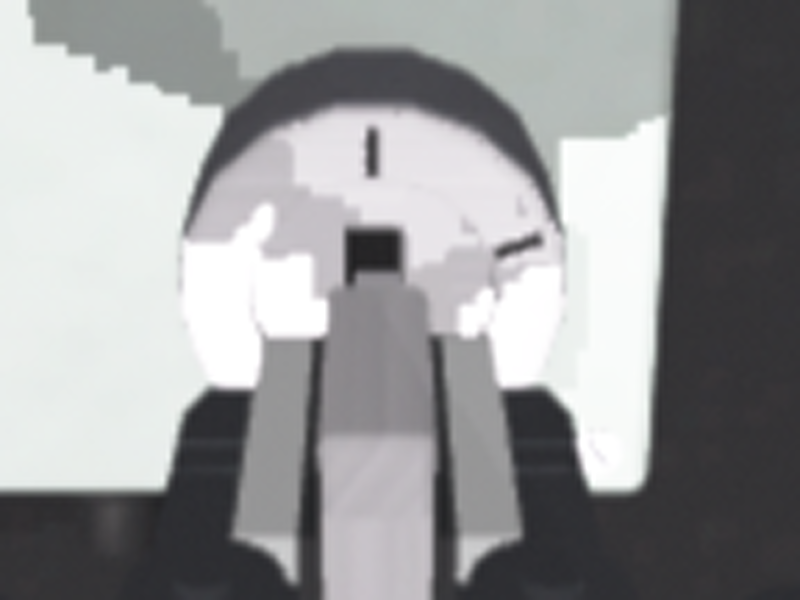

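Now aligned: the slot is at x≈375 and the blade at ≈377. Lowering with an eye on the force.

Emit:
carry_out --motion '[[[0.3,-0.03,0,0,0,0,0],[0.6,-0.03,0,0,0,0,0],[0.8,-0.03,0,0,0,0,0],[1.0,-0.03,0,0,0,0,0],[1.0,-0.03,0,0,0,0,0]]]'

```text
time_s: 6.18
position: [0.4958, 0.2215, 0.0963]
tool_rot: [[-0.001, 0.038, 0.999], [-0.0, 0.999, -0.038], [-1.0, -0.0, -0.001]]
ft_force: [0.5, -0.4, -0.7]
grip_width: 0.0094
```

Emit:
carry_out --motion '[[[0.3,0,0,0,0,0,0],[0.6,0,0,0,0,0,0],[0.8,0,0,0,0,0,0],[1.0,0,0,0,0,0,0],[1.0,0,0,0,0,0,0]]]'

```text
time_s: 6.6
position: [0.4959, 0.2216, 0.0864]
tool_rot: [[-0.001, 0.038, 0.999], [-0.0, 0.999, -0.038], [-1.0, -0.0, -0.001]]
ft_force: [0.7, 0.1, -1.0]
grip_width: 0.0091
```

Emit:
carry_out --motion '[[[0.2,0,0,0,0,0,0],[0.35,0,0,0,0,0,0],[0.5,0,0,0,0,0,0],[0.6,0,0,0,0,0,0],[0.6,0,0,0,0,0,0]]]'

```text
time_s: 7.02
position: [0.496, 0.2216, 0.081]
tool_rot: [[0.0, 0.038, 0.999], [-0.0, 0.999, -0.038], [-1.0, -0.0, 0.0]]
ft_force: [-1.4, -0.4, 1.2]
grip_width: 0.0089
```

Emit:
carry_out --motion '[[[0.05,0,0,0,0,0,0],[0.1,0,0,0,0,0,0],[0.15,0,0,0,0,0,0],[0.15,0,0,0,0,0,0],[0.15,0,0,0,0,0,0]]]'

```text
time_s: 7.43
position: [0.4962, 0.2216, 0.0808]
tool_rot: [[0.001, 0.038, 0.999], [0.0, 0.999, -0.038], [-1.0, 0.0, 0.001]]
ft_force: [-4.6, -1.6, 14.1]
grip_width: 0.0094
```

The key bottoms at TCP z 0.081, the height predicted for fully home. I'll ease the pressure and turn clockwise, keeping the key axis fixed.

Emit:
carry_out --motion '[[[-0.1,0.017,0,0.12,0,0,0],[-0.1,0.033,0,0.24,0,0,0],[-0.1,0.049,0.01,0.36,0,0,0],[-0.1,0.065,0.016,0.48,0,0,0],[-0.1,0.079,0.024,0.6,0,0,0]]]' --grip_force 60

```text
time_s: 7.85
position: [0.4964, 0.2221, 0.081]
tool_rot: [[0.001, 0.6, 0.8], [-0.001, 0.8, -0.6], [-1.0, -0.0, 0.001]]
ft_force: [-3.0, -3.0, 7.0]
grip_width: 0.0088
```

```bash
python3 -c "
from h import *
go([.496,.2212,.081],87.8-69-6); print(env.observe()['wrist_torque'])"
```

```text
t 7.85 pos [0.4964 0.2221 0.081 ] phi 53.14 F [-3. -3.  7.] w 0.0088 q [ 11.6  31.   88.6  -0.1  60.4 -41.5]
d cm [ 0.   -0.1   0.02] rot [ 0.704  0.001 -0.   ]
[-0.55767629  0.34887023  0.01190888]
```

Emit:
carry_out --motion '[[[0,0.017,0,0.12,0,0,0],[0,0.033,0,0.24,0,0,0],[0,0.049,0.01,0.36,0,0,0],[0,0.065,0.016,0.48,0,0,0],[0,0.072,0.02,0.54,0,0,0]]]'

```text
time_s: 8.27
position: [0.4969, 0.2224, 0.081]
tool_rot: [[0.0, 0.926, 0.377], [-0.001, 0.377, -0.926], [-1.0, -0.0, 0.001]]
ft_force: [-3.3, -4.4, 8.3]
grip_width: 0.0088
```

```bash
python3 -c "
from h import *
go([.496,.2212,.081],87.8-69-6); print(env.observe()['wrist_torque'])"
```

```text
t 8.2667 pos [0.4969 0.2224 0.081 ] phi 22.18 F [-3.3 -4.4  8.3] w 0.0088 q [ 11.7  31.1  88.5  -0.1  60.4 -10.5]
d cm [ 0.   -0.13  0.07] rot [ 0.164  0.001 -0.   ]
[-0.64026109  0.50590918  0.01434349]
```

Emit:
carry_out --motion '[[[0,0.005,0,0.04,0,0,0],[0,0.01,0,0.08,0,0,0],[0,0.015,0,0.12,0,0,0],[0,0.02,0,0.15,0,0,0],[0,0.02,0,0.15,0,0,0]]]'

```text
time_s: 8.68
position: [0.4971, 0.2224, 0.081]
tool_rot: [[0.0, 0.971, 0.239], [-0.001, 0.239, -0.971], [-1.0, 0.0, 0.001]]
ft_force: [-2.9, -3.7, 8.0]
grip_width: 0.0089
```

```bash
python3 -c "
from h import *
go([.496,.2212,.081],87.8-69-6); print(env.observe()['wrist_torque'],env.observe()['joint_efforts'])"
```

```text
t 8.6833 pos [0.4971 0.2224 0.081 ] phi 13.84 F [-2.9 -3.7  8. ] w 0.0089 q [11.7 31.1 88.4 -0.1 60.5 -2.1]
d cm [ 0.   -0.13  0.09] rot [ 0.018  0.001 -0.   ]
[-0.67608011  0.52027283  0.01065098] [  1.24877796 -43.55841637 -17.25526214   0.71446186  -0.93820307
   0.4161083 ]
```

Emit:
carry_out --motion '[[[0,0,0,0.03,0,0,0],[0,0.01,0,0.06,0,0,0],[0,0.01,0,0.08,0,0,0],[0,0.01,0,0.08,0,0,0],[0,0.01,0,0.08,0,0,0]]]'

```text
time_s: 9.1
position: [0.4971, 0.2224, 0.081]
tool_rot: [[0.0, 0.987, 0.162], [-0.001, 0.162, -0.987], [-1.0, 0.0, 0.001]]
ft_force: [-2.9, -3.4, 8.2]
grip_width: 0.0088
```

```bash
python3 -c "
from h import *
go([.496,.2212,.081],87.8-69-6); print(env.observe()['wrist_torque'],env.observe()['joint_efforts'])"
```

```text
t 9.1 pos [0.4971 0.2224 0.081 ] phi 9.34 F [-2.9 -3.4  8.2] w 0.0088 q [11.7 31.1 88.4 -0.1 60.5  2.4]
d cm [ 0.   -0.13  0.1 ] rot [-0.06   0.001 -0.   ]
[-0.68343651  0.52953316 -0.01776515] [ 1.23530947e+00 -4.35527658e+01 -1.72794986e+01  7.16098063e-01
 -9.56431367e-01  4.23693610e-02]
```

Emit:
carry_out --motion '[[[0,0,0,0.03,0,0,0],[0,0.01,0,0.06,0,0,0],[0,0.01,0,0.08,0,0,0],[0,0.01,0,0.08,0,0,0],[0,0.01,0,0.08,0,0,0]]]'

```text
time_s: 9.52
position: [0.4972, 0.2226, 0.081]
tool_rot: [[0.0, 0.997, 0.083], [-0.001, 0.083, -0.997], [-1.0, 0.0, 0.001]]
ft_force: [-3.8, -2.5, 9.2]
grip_width: 0.0093
```

```bash
python3 -c "
from h import *
go([.496,.2212,.081],87.8-69-6); print(env.observe()['wrist_torque'],env.observe()['joint_efforts'])"
```

```text
t 9.5167 pos [0.4972 0.2226 0.081 ] phi 4.79 F [-3.8 -2.5  9.2] w 0.0093 q [11.7 31.1 88.4 -0.1 60.5  6.9]
d cm [ 0.   -0.13  0.13] rot [-0.14   0.001  0.   ]
[-0.55872356  0.6178223   0.26324271] [  0.67108121 -43.49047065 -17.33449101   0.66410735  -1.00427706
   0.25354304]
```

Torque about z rose to 0.26 N m, so the stop is reached. A little more to make sure, then release.

Emit:
carry_out --motion '[[[0,0,0,0.04,0,0,0],[0,0,0,0.04,0,0,0],[0,0,0,0.02,0,0,1],[0,0,0,0.02,0,0,3],[0,0,0,0.02,0,0,5]]]'

```text
time_s: 9.93
position: [0.4973, 0.223, 0.0803]
tool_rot: [[0.0, 0.998, 0.062], [0.0, 0.062, -0.998], [-1.0, 0.0, -0.0]]
ft_force: [-0.2, -0.5, 0.7]
grip_width: 0.0333
```

Emit:
carry_out --motion '[[[0,0,0,0,0,0,5],[0,0,0,0,0,0,5],[0,0,0,0,0,0,5],[-2,0,0,0,0,0,5],[-5,0,0,0,0,0,5]]]'

```text
time_s: 10.35
position: [0.496, 0.2227, 0.1286]
tool_rot: [[-0.006, 0.998, 0.063], [-0.001, 0.063, -0.998], [-1.0, -0.006, 0.001]]
ft_force: [0.4, 0.2, 0.3]
grip_width: 0.0499
```

Emit:
carry_out --motion '[[[-3,0,0,0,0,0,5],[-5,0,0,0,0,0,5],[-5,0,3,0,0,0,3],[-5,0,6,0,0,0,0],[-5,0,8,0,0,0,0]]]'

```text
time_s: 10.77
position: [0.5023, 0.1415, 0.1806]
tool_rot: [[0.001, 0.998, 0.063], [-0.0, 0.063, -0.998], [-1.0, 0.001, 0.0]]
ft_force: [1.1, -0.8, 0.0]
grip_width: 0.0141
```

```bash
python3 -c "
from h import *
go([.494,.1405,.11],4)
d=snap('wrist','w6');t=snap('top','t6');s=snap('scene','s6')
cr=lambda d,u,v,w,h,W,H: cv2.resize(d['image'][v:v+h,u:u+w,::-1],(W,H),interpolation=cv2.INTER_CUBIC)
cv2.imwrite('pics/m6.png',np.vstack([np.hstack([cr(t,140,219,80,60,400,300),cr(s,150,245,120,90,400,300)]),np.hstack([cr(d,0,0,512,384,400,300),cr(t,60,100,320,180,400,300)])]))"
```

```text
t 10.7667 pos [0.5023 0.1415 0.1806] phi 3.61 F [ 1.1 -0.8  0. ] w 0.0141 q [ 2.7 22.2 84.7 -0.  73.1 -0.9]
d cm [ 7.06 -0.84  0.05] rot [-0.007  0.    -0.001]
```

View pics/m6.png

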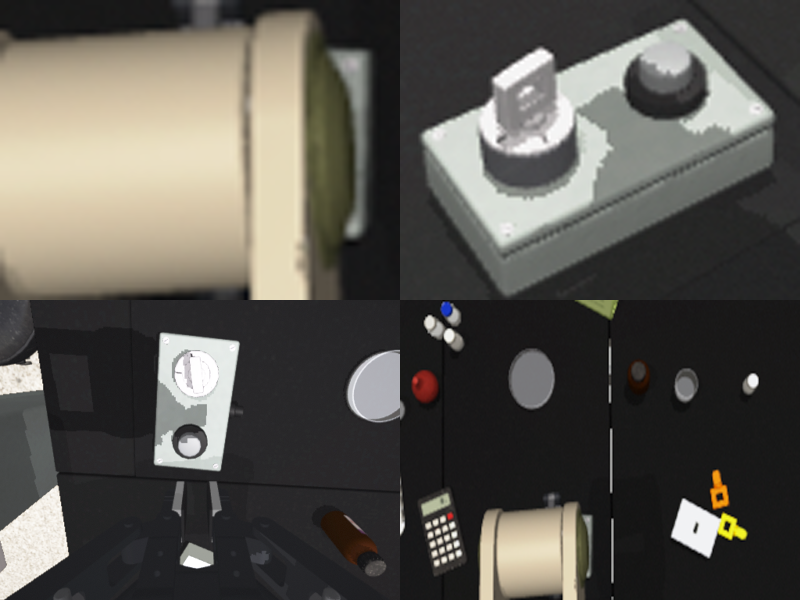

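The key stands in the switch, turned, and the bystanders and look-alikes are unmoved. Before pressing, I'll measure the key's angle in a close crop.

```bash
python3 -c "
from h import *
d=load('w6'); u,v=proj(d,[.4975,.2212,.099]); print(u,v); u0,v0=int(u)-40,int(v)-28;print(u0,v0)
im=d['image'][v0:v0+60,u0:u0+80,::-1]
im=cv2.normalize(np.clip(im.astype(float),90,255),None,0,255,cv2.NORM_MINMAX).astype(np.uint8)
s=load('s6')['image'][265:310,165:225,::-1]
cv2.imwrite('pics/w6c.png',np.hstack([cv2.resize(im,(450,338),interpolation=2),cv2.resize(s,(350,338),interpolation=2)]))"
```

```text
251.44205840444363 95.89122948168064
211 67
```

View pics/w6c.png

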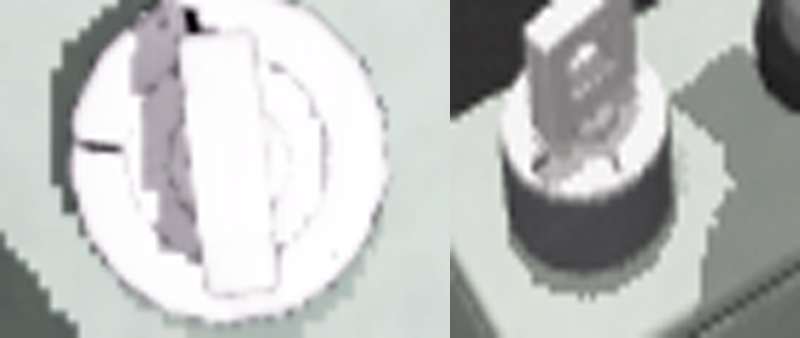

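The bow runs about 5° off image vertical. The two dial marks lie 68° apart (1.19 rad), and the bow is about 10° past the "on" mark. That matches the 0.15 rad slack with the rotor at its stop. Now the plunger.

Emit:
carry_out --motion '[[[0,-0.84,0,0,0,0,0],[3,-0.84,0,0,0,0,0],[6,-0.84,0,0,0,0,0],[9,-0.84,0,0,0,0,0],[9.5,-0.84,0,0,0,0,0]]]'

```text
time_s: 11.33
position: [0.491, 0.1435, 0.0815]
tool_rot: [[-0.008, 0.998, 0.064], [-0.0, 0.064, -0.998], [-1.0, -0.008, -0.0]]
ft_force: [-1.6, -0.1, -0.9]
grip_width: 0.0
```

```bash
python3 -c "
from h import *
env.get_image('top');env.get_image('top')
go([.4942,.1407,.065],4)"
```

```text
t 11.4333 pos [0.4931 0.1433 0.0848] phi 3.67 F [-0.5  0.1  0.5] w -0.0001 q [ 3.  28.4 93.1  0.  58.6 -0.7]
d cm [1.98 0.1  0.27] rot [-0.006 -0.     0.003]
```

Emit:
carry_out --motion '[[[0,0.1,0.27,0,0,0,0],[0.5,0.1,0.27,0,0,0,0],[1.0,0.1,0.27,0,0,0,0],[1.4,0.1,0.27,0,0,0,0],[1.4,0.1,0.27,0,0,0,0]]]'

```text
time_s: 11.85
position: [0.4956, 0.14, 0.0714]
tool_rot: [[0.001, 0.998, 0.063], [0.0, 0.063, -0.998], [-1.0, 0.001, -0.0]]
ft_force: [0.8, 0.2, 4.0]
grip_width: -0.0
```

Emit:
carry_out --motion '[[[0.15,0,0,0,0,0,0],[0.3,0,0,0,0,0,0],[0.4,0,0,0,0,0,0],[0.5,0,0,0,0,0,0],[0.5,0,0,0,0,0,0]]]'

```text
time_s: 12.27
position: [0.4956, 0.14, 0.067]
tool_rot: [[0.002, 0.998, 0.063], [0.0, 0.063, -0.998], [-1.0, 0.002, 0.0]]
ft_force: [1.5, 0.1, 8.9]
grip_width: -0.0003
```

Emit:
carry_out --motion '[[[0.05,0,0,0,0,0,0],[0.1,0,0,0,0,0,0],[0.15,0,0,0,0,0,0],[0.2,0,0,0,0,0,0],[0.2,0,0,0,0,0,0]]]'

```text
time_s: 12.68
position: [0.4958, 0.14, 0.0667]
tool_rot: [[0.003, 0.998, 0.063], [-0.0, 0.063, -0.998], [-1.0, 0.003, 0.0]]
ft_force: [-4.7, -0.4, 26.9]
grip_width: 0.0003
```

The hard stop is at TCP z 0.0667 with 27 N, so the plunger is fully down (tip 8 mm below the measured top of about 0.063). Lifting off.

Emit:
carry_out --motion '[[[-0.5,0,0,0,0,0,0],[-2,0,0,0,0,0,0],[-5,0,0,0,0,0,0],[-9,0,0,0,0,0,0],[-12,0,0,0,0,0,0]]]'

```text
time_s: 13.1
position: [0.4947, 0.14, 0.1863]
tool_rot: [[-0.0, 0.998, 0.063], [-0.0, 0.063, -0.998], [-1.0, -0.0, 0.0]]
ft_force: [0.5, -0.2, 0.4]
grip_width: -0.0004
```

Emit:
carry_out --motion '[[[0,0,4,0,0,0,0],[0,0,8,0,0,0,0],[0,0,12,0,0,0,0],[0,0,16,0,0,0,0],[0,0,16,0,0,0,0]]]'

```text
time_s: 13.52
position: [0.5053, -0.0254, 0.1838]
tool_rot: [[-0.001, 0.998, 0.057], [-0.001, 0.057, -0.998], [-1.0, -0.001, 0.001]]
ft_force: [-0.3, -0.1, 0.8]
grip_width: -0.0002
```

```bash
python3 -c "
from h import *
go([.4942,.1407,.2],4)
t=snap('top','t7');s=snap('scene','s7')
cr=lambda d,u,v,w,h,W,H: cv2.resize(d['image'][v:v+h,u:u+w,::-1],(W,H),interpolation=cv2.INTER_CUBIC)
cv2.imwrite('pics/m7.png',np.vstack([np.hstack([cr(t,140,219,80,60,400,300),cr(s,150,245,120,90,400,300)]),np.hstack([cr(s,0,0,512,384,400,300),cr(t,60,100,320,180,400,300)])]))"
```

```text
t 13.5167 pos [ 0.5053 -0.0254  0.1838] phi 3.29 F [-0.3 -0.1  0.8] w -0.0002 q [-16.3  20.5  86.8  -0.1  72.7 -19.5]
d cm [ -1.64  -0.16 -16.64] rot [-0.012  0.001  0.001]
```

View pics/m7.png

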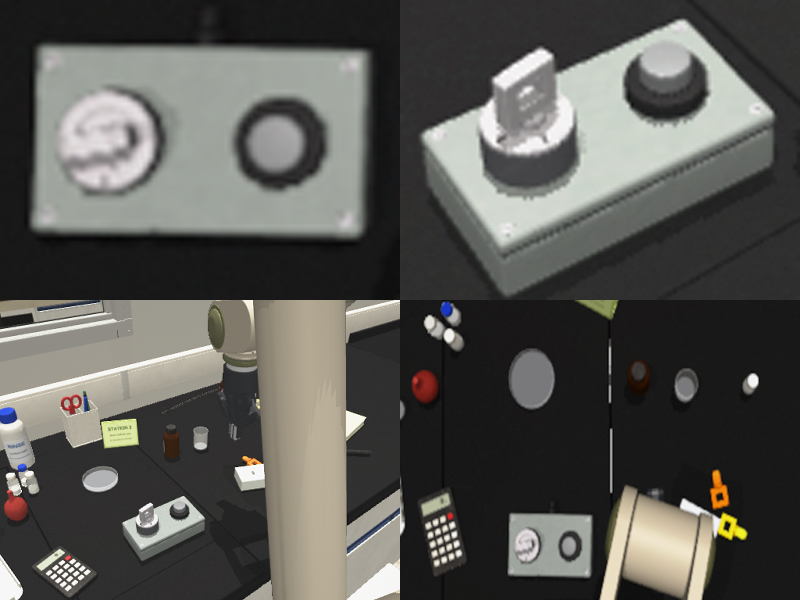

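The key is home and turned, the plunger is back up, and the bottle, beaker and vial are unmoved. The arm is clear, so I'm handing in.

```bash
python3 -c "
from rig import env
print(env.close_job())"
```

```text
the job is handed in; nothing more can be done
None
```

The key is in the switch, fully home and turned clockwise to its stop. The start plunger was then pushed right down and came up again. I handed the job in at about 13.6 s of the 53 s allowed.

**Last checks**
- **Key home:** it bottomed at TCP height 0.081 m, as predicted for fully home.
- **Key turned:** the torque about the vertical rose to 0.26 N m at the end of the turn. The bow stands about 10° past the "on" mark, roughly the 0.15 rad slack, so the rotor is at its stop.
- **Plunger:** it met a hard stop at 27 N, about 8 mm below its measured top. The last picture shows it up again.
- **Surroundings:** the bottle, beaker, vial and look-alike keys had not moved, and the robot was touching nothing.

**Disagreements**
- **Turn angle:** by the gripper's angle the key turned about 1.47 rad, slightly more than the 1.35 rad expected. I put this down to give in the grip and to measurement error.
- **Tool readings:** sideways TCP readings were about 3 mm off just after fast moves. I corrected this from the wrist camera before inserting the key.

I viewed 11 pictures, one over the budget of 10.

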